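Hang the bread tongs away in the bakery tool box

TASK

Take the red-topped bread tongs off the drying rack and hang them by their bow on the bar inside the wooden tool box, in the gap between the brush and the scoop, without shifting either of them. Then close the clear lid and press its orange tab down against the rubber seal until the catch snaps and holds it shut by itself. Leave the bread and the pack on the counter where they are.

Things in the scene. Friction and masses are not known exactly. Their poses are not given: they have to be found in the camera images.
- tongs: Rigid steel bread tongs, two arms joined by a red bow (36 mm in x, 30 in y, from 37 above to 20 below origin), 0.16 kg. Origin: on the axis of the bar they hang on; z up, y along bar. Grip the bow's x faces from above, 20 mm over the origin. The arms straddle the bar, 22 mm apart inside (x); the slot's roof is an inverted V. Paddles 64 mm wide (y), 37 over all in x, 48 to 111 mm below origin.
- rack: Fixed drying rack: white base 150 x 170 mm, 10 mm thick, and a steel bar 12 mm in diameter along its y, axis 150 mm above the underside, on two 12 mm posts 144 mm apart. Origin under the centre of the base; z up. The tongs start hanging on this bar; nothing else there stands higher than the bar.
- toolbox: Fixed open-topped wooden box, 160 mm deep (x), 280 mm wide (y), walls 10 mm thick and 160 high, front rubber seal up to 171. Origin under its centre, x towards the hinged rear side, away from the front catch; z up. A 12 mm bar runs along y across the inside, axis 120 mm above the origin, midway between front and rear.
- bar_mid (a point): Middle of the bar inside the tool box, on its axis, 120 mm above the box's underside; axes as the tool box.
- lid_hinge (a point): Point on the lid's hinge axis (the box's y), middle of the rear rim: 80 mm in +x and 165 mm above the box's origin. Lid: clear plate 6 mm thick, 280 mm wide, 0.25 kg, underside in the plane of this axis. It starts open, leaning back 5 to 16 degrees past upright on its stop; tipped forward past upright it falls by itself, in about 2 s, and stops on the catch, not latched. Axes turn with the lid.
- lid_tab (a point): Middle of the outer face of the orange tab, 30 x 60 mm, on the lid's free edge, 174 mm from the hinge axis; axes turn with the lid. After the lid falls this point is 184 mm above the box's underside. Pressed, the catch's ramp resists with about 10 N, then yields; then the seal pushes back, up to about 14 N. The catch holds once pushed below 174; a hard stop lies at 171. Latched it rests at 175.
- brush: Crumb brush, blue head, wooden body 60 mm wide (y), 42 deep (x), from 41 mm below the origin down. Head like the tongs' (same size, top 37 mm above origin), origin on the bar's axis; lowest point 105 mm below. Hangs loose on the box's bar, easily knocked along it.
- scoop: Boxy metal flour scoop, green head, 60 mm wide (y), 42 deep (x), from 41 mm below the origin down. Head like the tongs' (same size, top 37 mm above origin), origin on the bar's axis; lowest point 105 mm below. Hangs loose on the box's bar, easily knocked along it. Brush and scoop hang 132 to 142 mm apart in either order: a gap of 72 to 82 mm.
- pack: Clear pack of biscuits, 100 x 130 x 52 mm, on the counter; leave it alone. Origin under its centre.
- loaf: Loaf of bread, 85 x 160 x 62 mm, on the counter; leave it alone. Origin under its centre.

How it is judged:
By the outcome, as a careful person would: the job done as asked, in the order asked, and still so for the second after the job is handed in, with the robot touching nothing.
It also fails if it takes over 72 s, if anything falls off the work surface, if the arm or the gripper's body presses on something with over 40 N, if the wrist force passes 120 N, or if a joint passes its speed limit or range.

ROBOT

A 6-joint arm with a two-finger parallel gripper is mounted at the origin on the work surface. World frame = base frame: x ahead of the robot, y to its left, z up, the work surface at z = 0. Lengths are in m, angles in rad, forces in N, time in s.
With the tool pointing down it reaches from about 0.375 to 0.9 m from the base axis. Payload 3.1 kg.
Tool frame: the origin (TCP) lies on the centre line of the jaws, within the pads' length; the fingertips stand 14 mm ahead of it and the grasp point (between the pads) lies 5 mm behind it (tips_ahead is the distance from the TCP to the fingertips, in m); z points along the fingers, y is the line along which they close (so a half turn about z gives the same grasp; the last joint's range is limited). The gripper opens to 87 mm and grips with 3 to 60 N. Pads are 19 mm wide; open, the fingers measure 117 mm over their backs; the gripper's body (75 mm by 190 mm) begins 51 mm behind the grasp point.
Start: joints at [1.121, 0.527, 1.433, -0, 1.181, -0.178], TCP at [0.167, 0.602, 0.199] pointing down, gripper open.
Joint ranges: [-3.08, 3.08], [-0.75, 2.2], [0.22, 2.44], [-1.43, 4.57], [0, 2.65], [-2.85, 2.85]. Speed limits (rad/s): [2.79, 2.79, 3.14, 3.14, 3.14, 3.14].

INTERFACE

Orientations are given as a unit quaternion [w, x, y, z].
In Python, from rig import * gives the robot as it stands.
- The arm moves only by the tool apply_moves, never from a script. Its argument "plan" is a list of rows, each a list of 3 entries, a list of its own where there are three numbers: the shift along the tool's x, y, z in mm, then the turn, a rotation vector about the tool's x, y, z in rad, then the gripper command: -1 is fully open, 1 is shut, values between are in proportion. A call has 1 to 20 rows; each row is the pose to reach, as a shift and turn from the pose commanded when the call began, along the tool's axes at that moment; what a row does not reach only later rows make up. A row lasts 1/10 s, in which the tool goes at most 50 mm and 8.59 degrees, less where a joint would pass 70% of its speed; a pose out of reach is approached as far as the arm can. A call with a gripper value outside its range is refused whole. The fingers move at their own pace and stop on an object; "force" is the grip in N (left out, the last holds). Time passes only in rows, so rows that repeat a pose let the fingers close. It gives the time, the measured TCP pose, the force, the opening and the grip force at its end, in the units of the state.
- sense(): the state, without advancing time (a new reading comes with each control period).
- grab_frame(name): name is "scene" or "top" or "wrist"; returns a dict with "frame" (420x560x3 uint8, red, green, blue), "z_map" (420x560 float32, m along the optical axis (not along the pixel's ray), 0 where there is no reading), "vertical_fov" (degrees; the focal length in pixels is half the picture's height over the tangent of half this angle, whatever the lens; pixels are square), "cx", "cy" (the principal point, pixels), "distortion" ([k1, k2, p1, p2, k3] as OpenCV has them; the pictures are not rectified), "view" (4x4, takes a point from world to camera coordinates). Camera axes: x right, y down, z forward; pixel columns grow to the right and rows downward; lengths in m; the calibration is good to about 2 mm. A picture is of the moment at which its call begins.
- hand_in(): hands the job in; it is judged then, once.
Trained networks look in the newest picture that a camera, given by its name, has taken for a name from the list of things; names that differ only in an ending like _2 or _b are one class to them, and where a whole thing is asked for, a point or a joint stands for the part that bears it (a point fixed in the world has none). Each returns a list of dicts, best first, with "confidence" (0 to 1); they miss things now and then, are a little off and sometimes report something else, mostly with a low value. They report only what shows in the picture. A call takes as long as a camera call.
- boxes_of(camera, target): "location" ([x, y, z] in m, in world coordinates, good to about 4 mm: the middle of the surface that is visible of it).
- cut_out(camera, target): "region" (420x560 bool, what is visible of it).
- spot_point(camera, target): "location" ([x, y, z] in m, in world coordinates, good to about 4 mm: a listed point, or the origin of a listed thing).
The state is a dict: "t": time; "qpos": joint angles; "qd": joint speeds; "tau": joint torques, N m; "position": TCP position; "tcp_rot": TCP orientation; "wrist_force": force on the tool from outside, world axes, zero at the start; "torque": the same for the moment, N m; "gripper_width": finger opening in m; "grasp_force": force on a finger pad.
Only numpy, scipy, OpenCV 4.12 (cv2) and the standard library are available. Lean on these libraries where they do the work, as an engineer would, in place of code of your own. Each camera call takes 0.05 s, during which the arm holds its last target. There are 200 camera calls.

## Working session

There is one attempt and no reset: what is moved stays moved. The work goes in short steps, Python scripts to look and compute and a tool call to move; the robot and the scene stay as the last step left them, time stands still between calls to the robot, and variables do not carry over. Pictures are saved under pics/ and viewed, at most 14 in all, crops included, and the job is handed in when it is done.

Besides the shell and the picture viewer there is one more tool, called after "Request:" by a JSON object that holds its "op" and its "data", one argument or row to a line. apply_moves: Moves the arm, as the interface text tells. Its arguments: {"type":"object","properties":{"plan":{"type":"array","items":{"type":"array"}},"force":{"type":"number"}},"required":["plan"]}

```bash
mkdir -p pics; cat > h.py <<'E'
from rig import *
import numpy as np, cv2
def save(f,n): cv2.imwrite('pics/'+n, f['frame'][:,:,::-1])
def cloud(f):
    H,W=f['z_map'].shape; fl=H/2/np.tan(np.radians(f['vertical_fov'])/2)
    K=np.array([[fl,0,f['cx']],[0,fl,f['cy']],[0,0,1.]])
    u,v=np.meshgrid(np.arange(W),np.arange(H))
    p=cv2.undistortPoints(np.stack([u,v],-1).reshape(-1,1,2).astype(float),K,np.array(f['distortion'],float)).reshape(H,W,2)
    z=f['z_map'][...,None]; c=np.concatenate([p*z,z],-1)
    V=np.array(f['view']); return (c-V[:3,3])@V[:3,:3]
E
python3 - <<'E'
from h import *
s=sense(); print(s['t'],s['position'],s['tcp_rot'],s['gripper_width'])
for c in ['scene','top']:
    f=grab_frame(c); save(f,c+'0.png'); 
    np.savez(''+c+'0.npz',p=cloud(f),f=f['frame'],z=f['z_map'])
    for n in ['tongs','rack','toolbox','bar_mid','lid_hinge','lid_tab','brush','scoop','pack','loaf']:
        r=spot_point(c,n); print(c,n,[(np.round(q['location'],3),round(q['confidence'],2)) for q in r[:2]])
E
```

```text
0.0 [0.16681262 0.60152602 0.19768625] [-3.21518142e-04  1.34972638e-01  9.90848763e-01 -1.00643683e-03] 0.08699622040285002
scene tongs [(array([0.499, 0.23 , 0.152]), 0.85)]
scene rack [(array([ 0.5  ,  0.238, -0.   ]), 0.83), (array([ 0.491, -0.285,  0.117]), 0.61)]
scene toolbox [(array([ 0.503, -0.204, -0.001]), 0.94)]
scene bar_mid [(array([ 0.575, -0.211,  0.166]), 0.64), (array([ 0.496, -0.203,  0.124]), 0.6)]
scene lid_hinge []
scene lid_tab [(array([ 0.634, -0.214,  0.331]), 0.88)]
scene brush [(array([ 0.501, -0.138,  0.118]), 0.46)]
scene scoop [(array([ 0.492, -0.281,  0.119]), 0.67)]
scene pack [(array([0.735, 0.098, 0.004]), 0.8)]
scene loaf [(array([ 0.738, -0.125, -0.002]), 0.65)]
top tongs [(array([0.498, 0.229, 0.147]), 0.96)]
top rack [(array([0.498, 0.234, 0.001]), 0.85)]
top toolbox [(array([ 0.5  , -0.201, -0.   ]), 0.66)]
top bar_mid [(array([ 0.633, -0.213,  0.329]), 0.75), (array([ 0.498, -0.201,  0.12 ]), 0.6)]
top lid_hinge [(array([ 0.582, -0.202,  0.167]), 0.64)]
top lid_tab [(array([ 0.631, -0.214,  0.327]), 0.93)]
top brush [(array([ 0.501, -0.137,  0.124]), 0.86), (array([ 0.501,  0.236, -0.   ]), 0.66)]
top scoop [(array([ 0.492, -0.28 ,  0.12 ]), 0.95)]
top pack [(array([0.736, 0.094, 0.002]), 0.65)]
top loaf [(array([ 0.736, -0.128,  0.   ]), 0.57)]
```

View pics/scene0.png

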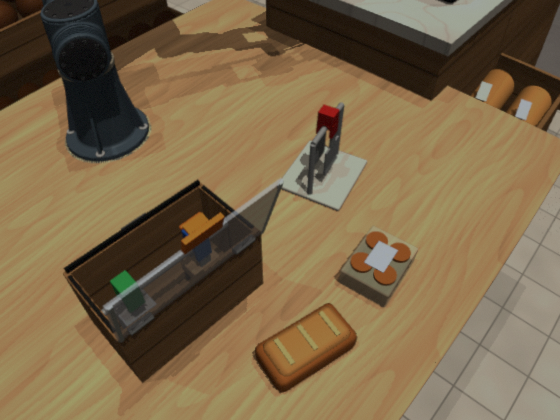

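View pics/top0.png

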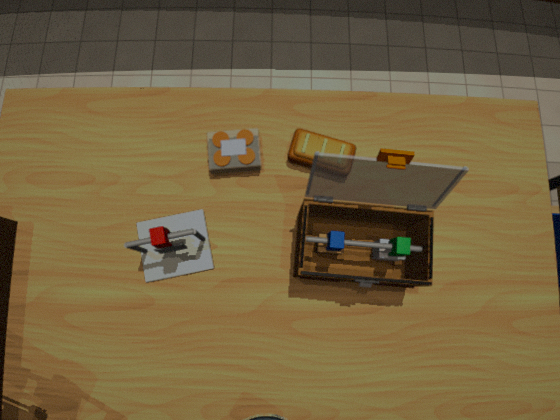

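```bash
python3 - <<'E'
import numpy as np, cv2
for c in ['top','scene']:
    d=np.load(c+'0.npz'); P=d['p']; hsv=cv2.cvtColor(d['f'],cv2.COLOR_RGB2HSV); ok=d['z']>0
    h,s,v=[hsv[...,i].astype(int) for i in range(3)]
    col={'red':((h<8)|(h>172)),'blue':(h>100)&(h<130),'green':(h>45)&(h<85),'orange':(h>=8)&(h<18)}
    for n,m in col.items():
        m=ok&m&(s>140)&(v>60)&(P[...,2]>0.1)&(P[...,2]<.4)&(P[...,0]>.3)
        m=cv2.erode(m.astype(np.uint8),np.ones((2,2)))>0
        Q=P[m]
        if len(Q)<20: print(c,n,len(Q)); continue
        zt=np.percentile(Q[:,2],97); T=Q[Q[:,2]>zt-.004]
        r=cv2.minAreaRect((T[:,:2]*1000).astype(np.float32))
        print(c,n,len(Q),'ztop',zt.round(4),'med',np.median(T,0).round(4),'rect',np.round(r[0],1),np.round(r[1],1),round(r[2],1),'pix',np.argwhere(m).mean(0).round())
E
```

```text
top red 217 ztop 0.189 med [0.4989 0.2275 0.1865] rect [498.9 226.9] [32.2 26.9] 12.4 pix [236. 158.]
top blue 204 ztop 0.1594 med [ 0.5047 -0.1393  0.1571] rect [ 503.7 -139.5] [25.6 31.7] 89.7 pix [240. 337.]
top green 185 ztop 0.1589 med [ 0.4928 -0.2809  0.1571] rect [ 493.2 -280.5] [27.1 32.6] 84.6 pix [246. 403.]
top orange 460 ztop 0.3409 med [ 0.6293 -0.2102  0.3393] rect [ 618.9 -211.3] [51.7 25. ] 85.7 pix [197. 373.]
scene red 159 ztop 0.1896 med [0.5024 0.2253 0.1873] rect [502.3 225.7] [30.6 28.7] 15.0 pix [112. 330.]
scene blue 7
scene green 242 ztop 0.1595 med [ 0.4934 -0.2817  0.1576] rect [ 493.3 -280.9] [27.  26.5] 87.2 pix [282. 122.]
scene orange 779 ztop 0.3457 med [ 0.6338 -0.2135  0.3442] rect [ 625.2 -212.5] [59.5 26. ] 84.4 pix [233. 180.]
```

Scene: the red tongs at (329,120), lid leaning back behind the box. Top: tongs (160,237), brush (337,241), scoop (403,246), tab (397,158). Tops agree with the stated heights (187 and 157 mm). Moving to hover over the tongs.

Request:
{"op": "apply_moves", "data": {
  "plan": [
    [[-40, -26, -30], [0, 0, 0.12], -1],
    [[-85, -55, -60], [0, 0, 0.25], -1],
    [[-421, -272, -60], [0, 0, 1.084], -1],
    [[-421, -272, -60], [0, 0, 1.084], -1],
    [[-421, -272, -60], [0, 0, 1.084], -1],
    [[-421, -272, -60], [0, 0, 1.084], -1],
    [[-421, -272, -60], [0, 0, 1.084], -1],
    [[-421, -272, -60], [0, 0, 1.084], -1],
    [[-421, -272, -60], [0, 0, 1.084], -1],
    [[-421, -272, -60], [0, 0, 1.084], -1],
    [[-421, -272, -60], [0, 0, 1.084], -1],
    [[-421, -272, -60], [0, 0, 1.084], -1],
    [[-421, -272, -60], [0, 0, 1.084], -1],
    [[-421, -272, -60], [0, 0, 1.084], -1]
  ],
  "force": 30
}}

```text
t: 2.5
position: [0.4984, 0.2289, 0.2585]
tcp_rot: [-0.001, 0.626, 0.78, -0.0]
wrist_force: [0.1, -0.3, 0.1]
gripper_width: 0.0871
grasp_force: 0.0
```

```bash
cat > m.py <<'E'
from h import *
def heads(f,zlo=.1,zhi=.4):
    P=cloud(f); hsv=cv2.cvtColor(f['frame'],cv2.COLOR_RGB2HSV); ok=f['z_map']>0
    h,s,v=[hsv[...,i].astype(int) for i in range(3)]
    col={'red':((h<8)|(h>172)),'blue':(h>100)&(h<130),'green':(h>45)&(h<85)}
    for n,m in col.items():
        m=ok&m&(s>140)&(v>50)&(P[...,2]>zlo)&(P[...,2]<zhi)&(P[...,0]>.3)
        m=cv2.erode(m.astype(np.uint8),np.ones((2,2)))>0; Q=P[m]
        if len(Q)<20: print(n,len(Q)); continue
        zt=np.percentile(Q[:,2],97); T=Q[Q[:,2]>zt-.004]
        r=cv2.minAreaRect((T[:,:2]*1000).astype(np.float32))
        print(n,len(Q),'ztop',zt.round(4),'rect',np.round(r[0],1),np.round(r[1],1),round(r[2],1))
E
python3 - <<'E'
from m import *
f=grab_frame('wrist'); save(f,'w1.png'); heads(f); print(spot_point('wrist','tongs'))
f=grab_frame('top'); P=cloud(f); save(f,'t1.png')
m=(f['z_map']>0)&(abs(P[...,0]-.4984)<.2)&(abs(P[...,1]-.2289)<.2)&(P[...,2]>.28)
Q=P[m]; s=sense(); print(s['position'],s['qpos'])
a=np.radians(12.4); d=Q[:,:2]-np.array(s['position'])[:2]
al=d@[np.cos(a),np.sin(a)]; ac=d@[-np.sin(a),np.cos(a)]
for lo in np.arange(.28,.6,.02):
    k=(Q[:,2]>=lo)&(Q[:,2]<lo+.02)
    if k.sum()>5: print(lo.round(2),k.sum(),'toolY',al[k].min().round(3),al[k].max().round(3),'toolX',ac[k].min().round(3),ac[k].max().round(3))
# box from stored clouds
d=np.load('top0.npz');P=d['p'];ok=d['z']>0
m=ok&(P[...,2]>.152)&(P[...,2]<.178)&(P[...,1]<-.0)&(P[...,0]>.38)&(P[...,0]<.62)
r=cv2.minAreaRect((P[m][:,:2]*1000).astype(np.float32));print('box rim',m.sum(),r)
E
```

```text
red 1424 ztop 0.1883 rect [500.8 230.9] [33.4 28.9] 12.6
blue 0
green 0
[{'location': [0.4991, 0.2304, 0.1491], 'confidence': 0.85}]
[0.49889998 0.22884384 0.25871957] [2.26301274e-01 3.57127602e-01 1.55012065e+00 2.20279886e-04
 1.23464378e+00 7.76244349e-03]
0.3 19 toolY 0.043 0.054 toolX -0.012 -0.004
0.32 11 toolY 0.044 0.057 toolX -0.012 -0.01
0.34 33 toolY -0.086 0.085 toolX -0.039 -0.005
0.36 739 toolY -0.092 0.091 toolX -0.039 -0.005
0.38 1424 toolY -0.095 0.095 toolX -0.039 0.004
0.4 82 toolY -0.051 -0.003 toolX -0.026 -0.002
0.42 23 toolY -0.051 -0.048 toolX -0.023 -0.01
0.44 419 toolY -0.051 0.023 toolX -0.038 -0.016
0.46 178 toolY -0.028 0.021 toolX -0.038 -0.025
0.48 13 toolY -0.027 0.004 toolX -0.036 0.022
0.54 103 toolY -0.038 0.011 toolX -0.06 0.04
0.56 565 toolY -0.092 0.032 toolX -0.062 0.041
0.58 1830 toolY -0.135 0.04 toolX -0.063 0.042
box rim 3036 ((496.75238037109375, -202.98667907714844), (281.96771240234375, 178.125), 86.01773071289062)
```

View pics/w1.png

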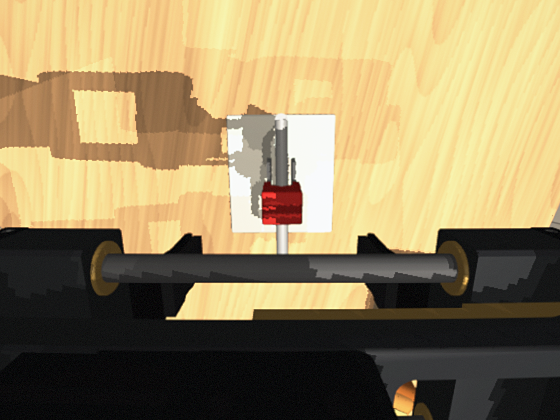

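View pics/t1.png

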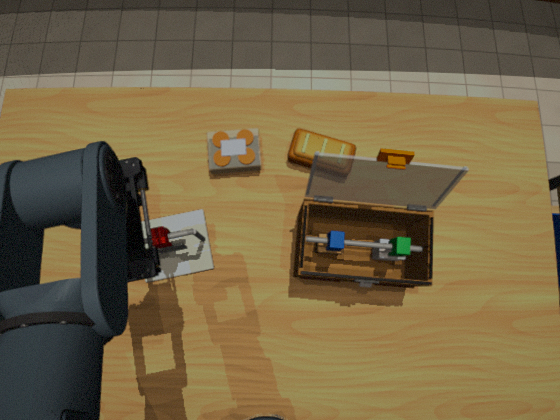

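Wrist: red bow at (282,203), centred between the fingers, yaw 12.6° and x/y consistent within 2 mm. Top: the 190 mm of the gripper body lies along the closing direction, so in the box I'll need to tilt away from the lid (about 16° back). Grasping now.

Request:
{"op": "apply_moves", "data": {
  "plan": [
    [[0, 1, 30], [0, 0, 0], -1],
    [[0, 1, 60], [0, 0, 0], -1],
    [[0, 1, 80], [0, 0, 0], -1],
    [[0, 1, 90], [0, 0, 0], -1],
    [[0, 1, 90], [0, 0, 0], -1],
    [[0, 1, 90], [0, 0, 0], 0],
    [[0, 1, 90], [0, 0, 0], 0.5],
    [[0, 1, 90], [0, 0, 0], 1],
    [[0, 1, 90], [0, 0, 0], 1],
    [[0, 1, 90], [0, 0, 0], 1],
    [[0, 1, 90], [0, 0, 0], 1],
    [[0, 1, 90], [0, 0, 0], 1],
    [[0, 1, 90], [0, 0, 0], 1]
  ],
  "force": 30
}}

```text
t: 3.95
position: [0.501, 0.2277, 0.1686]
tcp_rot: [-0.0, 0.627, 0.779, -0.0]
wrist_force: [0.4, 0.7, 0.1]
gripper_width: 0.0309
grasp_force: 0.0
```

Request:
{"op": "apply_moves", "data": {
  "plan": [
    [[0, 0, 0], [0, 0, 0], 1],
    [[0, 0, 0], [0, 0, 0], 1]
  ]
}}

```text
t: 4.15
position: [0.501, 0.2277, 0.1686]
tcp_rot: [-0.0, 0.627, 0.779, -0.0]
wrist_force: [-0.2, 0.1, -0.0]
gripper_width: 0.0151
grasp_force: 0.0
```

```bash
python3 - <<'E'
from m import *
f=grab_frame('wrist'); save(f,'w2.png'); heads(f); s=sense(); print(s['gripper_width'],s['grasp_force'],s['wrist_force'])
f=grab_frame('scene'); cv2.imwrite('pics/s2.png',cv2.resize(f['frame'][60:220,240:440,::-1],None,fx=3,fy=3)); heads(f)
E
```

```text
red 2159 ztop 0.1884 rect [498.6 240.1] [30.9 34.4] 52.2
blue 0
green 0
0.010636562727085097 0.0 [ 0.91162956  0.12159113 -0.13866809]
red 37 ztop 0.1852 rect [516.1 234.3] [ 1.7 22.3] 15.8
blue 7
green 252 ztop 0.1597 rect [ 492.6 -280.8] [27.3 27.4] 84.9
```

View pics/s2.png

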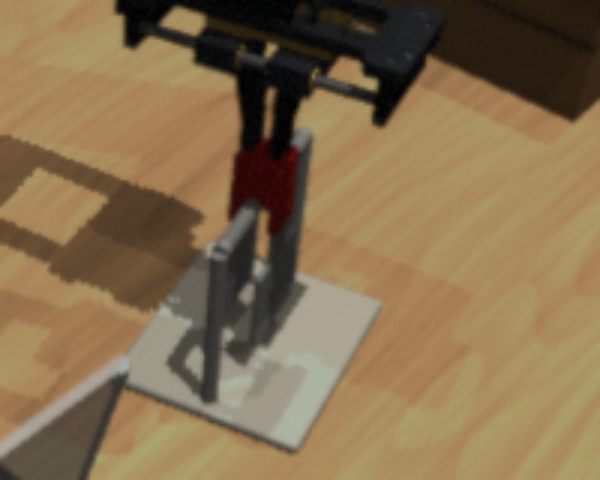

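View pics/w2.png

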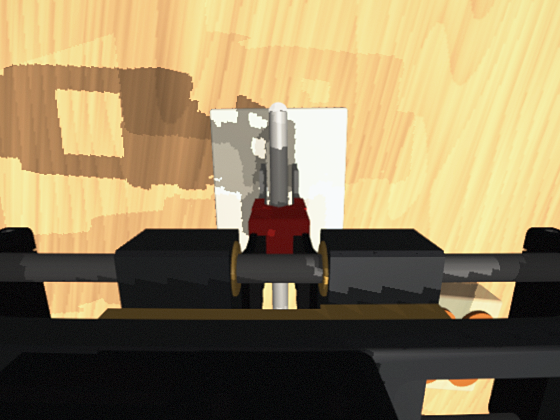

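```bash
python3 - <<'E'
from m import *
for c in ['wrist','scene','top']:
    f=grab_frame(c);P=cloud(f);s=f['frame'].astype(int)
    m=(f['z_map']>0)&(s[...,0]>50)&(s[...,1]<.35*s[...,0])&(s[...,2]<.35*s[...,0])&(abs(P[...,0]-.5)<.06)&(abs(P[...,1]-.22)<.08)&(P[...,2]>.12)
    Q=P[m]; a=np.radians(12.5); 
    if len(Q)<10: print(c,len(Q)); continue
    d=Q[:,:2]-[.501,.2277]; x=d@[np.cos(a),np.sin(a)]; y=d@[-np.sin(a),np.cos(a)]
    print(c,len(Q),'x',np.percentile(x,[2,50,98]).round(4),'y',np.percentile(y,[2,50,98]).round(4),'z',np.percentile(Q[:,2],[2,50,98]).round(4),spot_point(c,'tongs'))
E
```

```text
wrist 2078 x [-0.0162  0.0003  0.016 ] y [-0.0013  0.0155  0.018 ] z [0.1412 0.1865 0.2077] [{'location': [0.4957, 0.231, 0.1495], 'confidence': 0.69}]
scene 106 x [-0.0155  0.0155  0.0168] y [-0.0143  0.0019  0.0148] z [0.1383 0.1761 0.189 ] [{'location': [0.4979, 0.2312, 0.1502], 'confidence': 0.73}]
top 0
```

```bash
python3 - <<'E'
from m import *
s=sense(); print(s['t'],s['gripper_width'],s['grasp_force'],s['position'],s['tcp_rot'],s['qpos'])
a=np.radians(12.5)
for c in ['scene','top','wrist']:
    f=grab_frame(c);P=cloud(f);g=f['frame'].astype(int)
    for lo in np.arange(.15,.26,.02):
      m=(f['z_map']>0)&(g.max(-1)<60)&(abs(P[...,0]-.5)<.08)&(abs(P[...,1]-.2277)<.08)&(P[...,2]>lo)&(P[...,2]<lo+.02)
      Q=P[m]
      if len(Q)<5: continue
      d=Q[:,:2]-[.501,.2277]; x=d@[np.cos(a),np.sin(a)]; y=d@[-np.sin(a),np.cos(a)]
      print(c,lo.round(2),len(Q),'x',np.percentile(x,[2,50,98]).round(4),'y',np.percentile(y,[2,50,98]).round(4))
E
```

```text
4.5 0.0005654790511843167 0.0 [0.50102646 0.22771552 0.16862679] [-1.54100936e-05  6.26788047e-01  7.79189800e-01 -9.91813809e-06] [2.23496918e-01 4.66012251e-01 1.65296845e+00 1.38769121e-05
 1.02264664e+00 7.54170437e-03]
scene 0.15 142 x [-0.0157  0.0036  0.0169] y [-0.0219 -0.0125  0.006 ]
scene 0.17 177 x [-0.0155  0.0024  0.0165] y [-0.0152 -0.0118  0.0112]
scene 0.19 78 x [-0.0091  0.0029  0.0079] y [-0.0137 -0.01    0.008 ]
scene 0.21 98 x [-0.0097  0.0006  0.0108] y [-0.0138 -0.0102  0.0036]
scene 0.23 108 x [-0.0141  0.0001  0.014 ] y [-0.0148 -0.012  -0.0037]
scene 0.25 57 x [-0.0853 -0.0073  0.0852] y [-0.0393 -0.014   0.0306]
top 0.15 17 x [-0.0187 -0.0046  0.0005] y [-0.0209 -0.0166  0.0047]
top 0.25 10 x [-0.072  -0.0193  0.0112] y [-0.0385 -0.038  -0.0376]
wrist 0.19 325 x [-0.0075  0.0003  0.0086] y [0.009  0.0097 0.0113]
wrist 0.21 212 x [-0.0058  0.0008  0.0071] y [0.009  0.0097 0.0113]
wrist 0.23 594 x [-0.0044  0.0012  0.0056] y [-0.0055  0.0005  0.0059]
wrist 0.25 1714 x [-0.0792  0.0789  0.0839] y [0.005  0.0148 0.0373]
```

Request:
{"op": "apply_moves", "data": {
  "plan": [
    [[0, 0, 0], [0, 0, 0], -1],
    [[0, 0, 0], [0, 0, 0], -1],
    [[0, 0, 0], [0, 0, 0], -1],
    [[0, 0, 0], [0, 0, 0], -1],
    [[0, 0, 0], [0, 0, 0], -1],
    [[0, 0, 0], [0, 0, 0], -1],
    [[0, 0, 0], [0, 0, 0], -1],
    [[0, 0, 0], [0, 0, 0], -1],
    [[0, 0, 0], [0, 0, 0], -1],
    [[0, 0, 0], [0, 0, 0], -1]
  ]
}}

```text
t: 5.65
position: [0.501, 0.2277, 0.1686]
tcp_rot: [0.0, 0.627, 0.779, -0.0]
wrist_force: [0.2, 0.1, 0.2]
gripper_width: 0.0725
grasp_force: 0.0
```

```bash
python3 - <<'E'
from m import *
import rig; print([n for n in dir(rig) if not n.startswith('_')], getattr(rig,'tips_ahead',None))
s=sense(); print(s['t'],s['gripper_width'],s['position'])
a=np.radians(12.5); out=[]
for c in ['scene','wrist']:
    f=grab_frame(c);P=cloud(f);g=f['frame'].astype(int)
    d=P[...,:2]-[.501,.2277]; x=d@[np.cos(a),np.sin(a)]; y=d@[-np.sin(a),np.cos(a)]
    for sg in [-1,1]:
        m=(f['z_map']>0)&(x*sg>.026)&(x*sg<.066)&(abs(y)<.02)&(P[...,2]>.1)&(P[...,2]<.24)
        print(c,sg,m.sum(),np.percentile(P[m][:,2],[0,2,10,50]).round(4) if m.sum() else '', np.percentile(x[m],[2,50,98]).round(4) if m.sum() else '',np.percentile(y[m],[2,98]).round(4) if m.sum() else '')
    if c=='scene': cv2.imwrite('pics/s3.png',cv2.resize(f['frame'][60:200,240:420,::-1],None,fx=4,fy=4))
E
```

```text
['IKError', 'boxes_of', 'cut_out', 'grab_frame', 'hand_in', 'sense', 'spot_point', 'tips_ahead'] 0.014
5.65 0.07247445380172424 [0.50101715 0.22771375 0.16863528]
scene -1 171 [0.1925 0.1947 0.1978 0.2165] [-0.0481 -0.0386 -0.0357] [-0.0136  0.0077]
scene 1 142 [0.1934 0.1942 0.1985 0.2168] [0.0351 0.0426 0.0492] [-0.014   0.0085]
wrist -1 762 [0.192  0.1941 0.1979 0.2146] [-0.0465 -0.0385 -0.0375] [-0.0094  0.0113]
wrist 1 729 [0.1919 0.194  0.1976 0.2145] [0.0382 0.0394 0.0472] [-0.0094  0.0112]
```

View pics/s3.png

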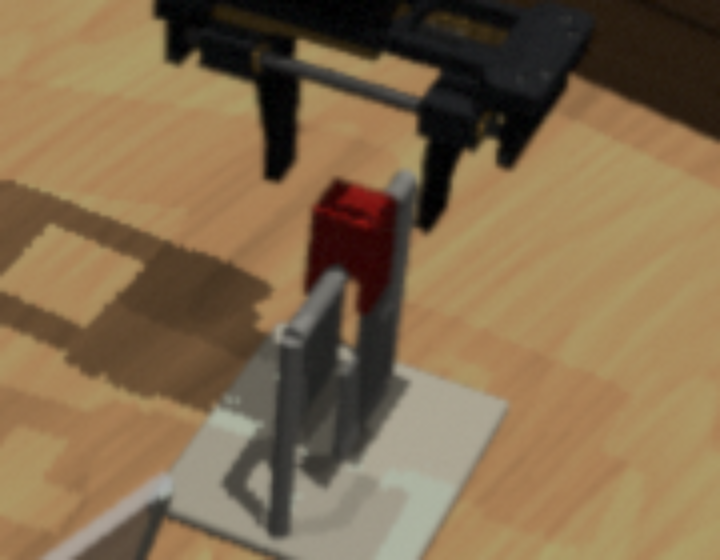

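The picture settles it: the open fingertips (280,180) and (430,228) hang just above the bow, at z ≈ 0.193 in both cameras. With the reported TCP at 0.169, the tips stand 24 mm *behind* it, not 14 mm ahead. From here I use tips = TCP + 24 mm and grasp point = TCP + 43 mm. I need to go 38 mm lower.

Request:
{"op": "apply_moves", "data": {
  "plan": [
    [[0, 0, 15], [0, 0, 0], -0.5],
    [[0, 0, 30], [0, 0, 0], -0.5],
    [[0, 0, 38], [0, 0, 0], -0.5],
    [[0, 0, 38], [0, 0, 0], 1],
    [[0, 0, 38], [0, 0, 0], 1],
    [[0, 0, 38], [0, 0, 0], 1],
    [[0, 0, 38], [0, 0, 0], 1],
    [[0, 0, 38], [0, 0, 0], 1],
    [[0, 0, 38], [0, 0, 0], 1],
    [[0, 0, 38], [0, 0, 0], 1]
  ],
  "force": 30
}}

```text
t: 6.75
position: [0.501, 0.2278, 0.1312]
tcp_rot: [0.0, 0.627, 0.779, 0.0]
wrist_force: [-0.9, -0.3, 4.1]
gripper_width: 0.0358
grasp_force: 30.0
```

Request:
{"op": "apply_moves", "data": {
  "plan": [
    [[0, 0, -15], [0, 0, 0], 1],
    [[0, 0, -45], [0, 0, 0], 1],
    [[0, 0, -90], [0, 0, 0], 1],
    [[0, 0, -135], [0, 0, 0], 1],
    [[0, 0, -170], [0, 0, 0], 1],
    [[-25, -6, -170], [0, 0, 0.02], 1],
    [[-60, -14, -170], [0, 0, 0.05], 1],
    [[-105, -24, -170], [0, 0, 0.09], 1],
    [[-150, -34, -170], [0, 0, 0.13], 1],
    [[-195, -44, -170], [0, 0, 0.17], 1],
    [[-240, -54, -170], [0, 0, 0.21], 1],
    [[-285, -64, -170], [0, 0, 0.24], 1],
    [[-330, -74, -170], [0, 0, 0.27], 1],
    [[-375, -84, -170], [0, 0, 0.289], 1],
    [[-410, -92, -170], [0, 0, 0.289], 1],
    [[-427, -96, -170], [0, 0, 0.289], 1],
    [[-427, -96, -170], [0, 0, 0.289], 1],
    [[-427, -96, -170], [0, 0, 0.289], 1]
  ]
}}

```text
t: 8.55
position: [0.4984, -0.2087, 0.3001]
tcp_rot: [-0.001, 0.733, 0.681, 0.0]
wrist_force: [-0.2, 0.4, -1.7]
gripper_width: 0.0357
grasp_force: 30.0
```

```bash
python3 - <<'E'
from m import *
s=sense(); print(s['t'],s['gripper_width'],s['grasp_force'],s['position'],s['wrist_force'],s['qpos'])
for c in ['wrist','top']:
    f=grab_frame(c); print(c); heads(f); save(f,c+'4.png'); P=cloud(f); np.savez(c+'4.npz',p=P,f=f['frame'],z=f['z_map'])
    for n in ['tongs','brush','scoop','bar_mid','lid_tab','lid_hinge','toolbox']: print(n,[(np.round(q['location'],4),q['confidence']) for q in spot_point(c,n)[:1]])
E
```

```text
8.55 0.035701182326562185 29.95577919529751 [ 0.49838899 -0.20869957  0.3000974 ] [-0.17630037  0.35591485 -1.6682103 ] [-6.04193861e-01  3.05650159e-01  1.50954065e+00  1.19704221e-03
  1.32844309e+00 -5.31291502e-01]
wrist
red 3505 ztop 0.3568 rect [ 499.4 -206.2] [30.3 35.6] 86.4
blue 892 ztop 0.1587 rect [ 504.4 -139.1] [27.5 33.7] 85.9
green 0
tongs [(array([ 0.4966, -0.2069,  0.3157]), 0.95)]
brush [(array([ 0.6361, -0.212 ,  0.325 ]), 0.61)]
scoop []
bar_mid [(array([ 0.4997, -0.203 ,  0.1214]), 0.55)]
lid_tab [(array([ 0.6363, -0.2155,  0.3246]), 0.97)]
lid_hinge [(array([ 0.5761, -0.2052,  0.1636]), 0.66)]
toolbox [(array([ 0.5   , -0.2016, -0.0025]), 0.79)]
top
red 0
blue 211 ztop 0.1595 rect [ 503.4 -139.3] [27.5 33.1] 84.0
green 0
tongs [(array([ 0.4985, -0.2079,  0.3158]), 0.86)]
brush [(array([ 0.5007, -0.1369,  0.1222]), 0.77)]
scoop []
bar_mid [(array([ 0.5006, -0.2009,  0.1198]), 0.81)]
lid_tab [(array([ 0.6313, -0.2163,  0.3302]), 0.96)]
lid_hinge [(array([ 0.583 , -0.2026,  0.1665]), 0.76)]
toolbox [(array([ 0.5007, -0.1999, -0.001 ]), 0.64)]
```

View pics/wrist4.png

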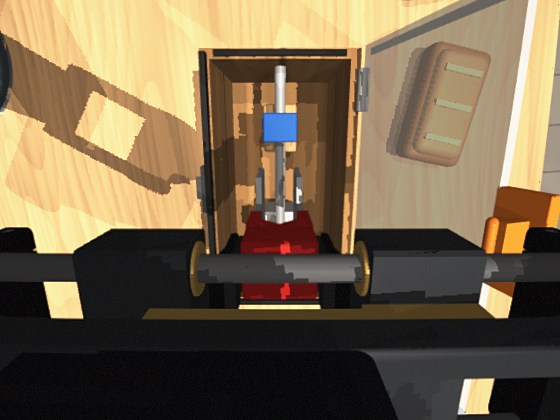

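Wrist: the tongs' bow (280,255) hangs in line with the bar below the brush (280,127); lid at right. Red at y −206, gap middle at about −210. Next, the heights at the front catch and the lid angle, to choose the tilt.

```bash
python3 - <<'E'
import numpy as np
a=np.radians(-4.2); ex=np.array([np.cos(a),np.sin(a)]); ey=np.array([-ex[1],ex[0]]); c=np.array([.4997,-.2018])
for n in ['top0','scene0','wrist4']:
    d=np.load(n+'.npz'); P=d['p']; ok=d['z']>0; q=P[...,:2]-c; x=q@ex; y=q@ey; z=P[...,2]
    for lo in np.arange(-.11,-.06,.006):
        for k,ym in (('mid',abs(y+.0)<.04),('side',(abs(y)>.06)&(abs(y)<.13))):
            m=ok&(x>lo)&(x<lo+.006)&ym&(z>.1)&(z<.28)
            if m.sum()>5: print(n,k,lo.round(3),m.sum(),'zmax',np.percentile(z[m],97).round(4), end=' | ')
    print()
    m=ok&(abs(y)<.13)&(z>.19)&(z<.33)&(x>.07)&(x<.17)
    if n=='wrist4': m&=(abs(y)>.04)
    if m.sum()>50:
        for zz in (.2,.22,.25,.28,.32):
            k=m&(abs(z-zz)<.006)
            if k.sum()>5: print(n,'lid z',zz,'x',np.percentile(x[k],[3,50,97]).round(4))
E
```

```text
top0 mid -0.092 30 zmax 0.162 | top0 mid -0.086 73 zmax 0.1701 | top0 mid -0.08 118 zmax 0.1734 | top0 side -0.08 276 zmax 0.1729 | top0 mid -0.074 64 zmax 0.1734 | top0 side -0.074 132 zmax 0.1733 | 
top0 lid z 0.2 x [0.0885 0.091  0.0933]
top0 lid z 0.22 x [0.0945 0.0969 0.0992]
top0 lid z 0.25 x [0.1022 0.1048 0.1072]
top0 lid z 0.28 x [0.1109 0.1133 0.1156]
top0 lid z 0.32 x [0.1224 0.1256 0.13  ]
scene0 mid -0.086 36 zmax 0.1701 | scene0 mid -0.08 146 zmax 0.1735 | scene0 side -0.08 225 zmax 0.1728 | scene0 mid -0.074 1237 zmax 0.1706 | scene0 side -0.074 2153 zmax 0.1705 | scene0 side -0.068 47 zmax 0.1612 | scene0 side -0.062 41 zmax 0.1607 | 
scene0 lid z 0.2 x [0.0931 0.0953 0.0973]
scene0 lid z 0.22 x [0.099  0.101  0.1031]
scene0 lid z 0.25 x [0.1077 0.1096 0.1117]
scene0 lid z 0.28 x [0.1162 0.1184 0.1202]
scene0 lid z 0.32 x [0.1232 0.1272 0.1324]
wrist4 mid -0.092 85 zmax 0.1622 | wrist4 mid -0.086 162 zmax 0.17 | wrist4 mid -0.08 344 zmax 0.1729 | wrist4 side -0.08 379 zmax 0.1731 | wrist4 mid -0.074 1143 zmax 0.172 | wrist4 side -0.074 1410 zmax 0.1723 | wrist4 side -0.068 72 zmax 0.1611 | wrist4 side -0.062 71 zmax 0.1622 | 
wrist4 lid z 0.2 x [0.0877 0.0896 0.0915]
wrist4 lid z 0.22 x [0.0933 0.0954 0.0973]
wrist4 lid z 0.25 x [0.102  0.1041 0.1061]
wrist4 lid z 0.28 x [0.1106 0.1127 0.1148]
wrist4 lid z 0.32 x [0.1219 0.1242 0.1293]
```

Front rim tops out at 0.173, the lid underside stands about 93 mm behind centre at z = 0.21. A forward lean of 0.17 rad clears both by about 8 mm. Descend along the tilted tool axis.

Request:
{"op": "apply_moves", "data": {
  "plan": [
    [[-1, -10, 10], [-0.08, 0, 0], 1],
    [[-2.5, -22, 20], [-0.17, 0, 0], 1],
    [[-2.5, -22, 35], [-0.17, 0, 0], 1],
    [[-2.5, -22, 49], [-0.17, 0, 0], 1],
    [[-2.5, -20.5, 58], [-0.17, 0, 0], 1],
    [[-2.5, -17, 78], [-0.17, 0, 0], 1],
    [[-2.5, -13.5, 98], [-0.17, 0, 0], 1],
    [[-2.5, -10, 118], [-0.17, 0, 0], 1],
    [[-2.5, -7, 137], [-0.17, 0, 0], 1],
    [[-2.5, -7, 137], [-0.17, 0, 0], 1],
    [[-2.5, -7, 137], [-0.17, 0, 0], 1]
  ]
}}

```text
t: 10.45
position: [0.492, -0.2121, 0.1637]
tcp_rot: [0.062, 0.73, 0.678, 0.058]
wrist_force: [0.1, -0.5, -0.5]
gripper_width: 0.0359
grasp_force: 30.0
```

```bash
python3 - <<'E'
from m import *
s=sense(); print(s['t'],s['position'],s['tcp_rot'],s['wrist_force'],s['qpos'])
from scipy.spatial.transform import Rotation as R
z=R.from_quat(np.roll(s['tcp_rot'],-1)).as_matrix()[:,2]; print('O est',np.array(s['position'])-.019*z)
for c in ['wrist','top','scene']:
    f=grab_frame(c); print(c); heads(f)
    if c=='scene': cv2.imwrite('pics/s5.png',cv2.resize(f['frame'][150:380,50:320,::-1],None,fx=2.5,fy=2.5))
E
```

```text
10.45 [ 0.49197561 -0.21206237  0.16372669] [0.06204836 0.72972484 0.67846245 0.05779586] [ 0.13653364 -0.53604471 -0.48757066] [-0.67647514  0.39793352  1.82294101  0.13628727  0.7852481  -0.69362724]
O est [ 0.48877326 -0.21183187  0.18245345]
wrist
red 3548 ztop 0.2219 rect [ 483.6 -201.1] [45.4 37. ] 85.8
blue 2940 ztop 0.1585 rect [ 504.1 -138.8] [28.4 35.8] 85.7
green 415 ztop 0.1579 rect [ 495.  -266.8] [ 6.2 35.6] 81.9
top
red 6
blue 208 ztop 0.1594 rect [ 503.5 -139.5] [27.5 33.2] 84.9
green 0
scene
red 0
blue 7
green 252 ztop 0.1594 rect [ 492.7 -281. ] [26.9 27. ] 85.9
```

View pics/s5.png

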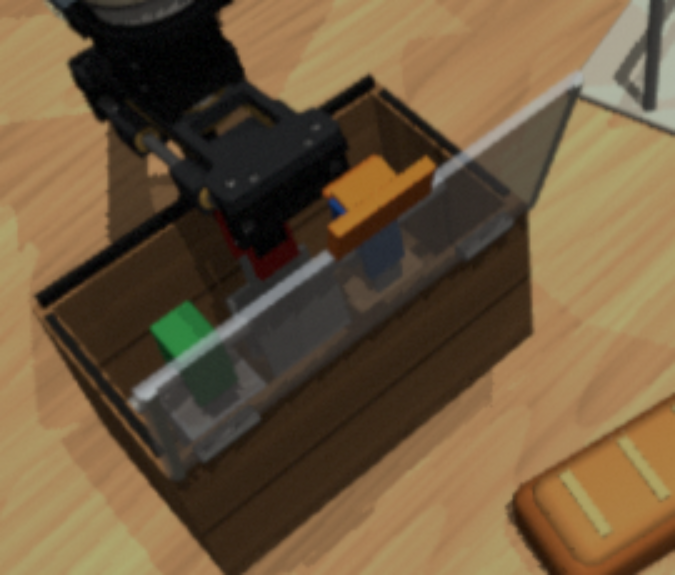

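Tongs hang in the gap (paddles around (290,320)), brush and scoop unmoved. Down the last 60 mm along the tool axis.

Request:
{"op": "apply_moves", "data": {
  "plan": [
    [[0, 0, 15], [0, 0, 0], 1],
    [[0, 0, 30], [0, 0, 0], 1],
    [[0, 0, 42], [0, 0, 0], 1],
    [[0, 0, 50], [0, 0, 0], 1],
    [[0, 0, 56], [0, 0, 0], 1],
    [[0, 0, 60], [0, 0, 0], 1],
    [[0, 0, 60], [0, 0, 0], 1],
    [[0, 0, 60], [0, 0, 0], 1]
  ]
}}

```text
t: 11.4
position: [0.5019, -0.2128, 0.1047]
tcp_rot: [0.062, 0.73, 0.678, 0.058]
wrist_force: [-0.7, -0.4, -1.8]
gripper_width: 0.036
grasp_force: 30.0
```

```bash
python3 - <<'E'
from m import *
s=sense(); print(s['t'],s['position'],s['wrist_force'],s['torque'])
from scipy.spatial.transform import Rotation as R
z=R.from_quat(np.roll(s['tcp_rot'],-1)).as_matrix()[:,2]; print('O est',np.array(s['position'])-.019*z)
for c in ['wrist','top','scene']:
    f=grab_frame(c); print(c); heads(f)
E
```

```text
11.4 [ 0.50189482 -0.21278591  0.10471881] [-0.67074065 -0.43593709 -1.77256225] [-0.10978648  0.2139263  -0.04550349]
O est [ 0.49868251 -0.21254614  0.12344376]
wrist
red 3543 ztop 0.1629 rect [ 495.6 -201.4] [33.2 50.2] 5.6
blue 6057 ztop 0.1583 rect [ 504.3 -138.9] [29.2 36.1] 86.0
green 19
top
red 8
blue 215 ztop 0.1597 rect [ 503.6 -139.3] [27.6 32.3] 85.9
green 0
scene
red 0
blue 0
green 255 ztop 0.1593 rect [ 492.6 -281.2] [27.8 26.9] 87.3
```

Request:
{"op": "apply_moves", "data": {
  "plan": [
    [[0, 0, 1.5], [0, 0, 0], 1],
    [[0, 0, 3], [0, 0, 0], 1],
    [[0, 0, 3], [0, 0, 0], 1],
    [[0, 0, 3], [0, 0, 0], 0.1],
    [[0, 0, 3], [0, 0, 0], 0],
    [[0, 0, 3], [0, 0, 0], -0.2],
    [[0, 0, 3], [0, 0, 0], -0.38],
    [[0, 0, 3], [0, 0, 0], -0.38],
    [[0, 0, 3], [0, 0, 0], -0.38]
  ]
}}

```text
t: 12.45
position: [0.5022, -0.2126, 0.1013]
tcp_rot: [0.062, 0.73, 0.678, 0.058]
wrist_force: [0.2, -0.2, 0.3]
gripper_width: 0.0589
grasp_force: 0.0
```

```bash
python3 - <<'E'
from m import *
s=sense(); print(s['t'],s['position'],s['wrist_force'],s['gripper_width'])
for c in ['wrist','scene']:
    f=grab_frame(c); print(c); heads(f)
    if c=='wrist': save(f,'w6.png')
E
```

```text
12.45 [ 0.5021867  -0.2126378   0.10134674] [ 0.21935623 -0.19476899  0.32856432] 0.058941229263436604
wrist
red 3707 ztop 0.1624 rect [ 497.7 -200.9] [31.6 52.3] 9.8
blue 5255 ztop 0.1584 rect [ 504.1 -138.9] [29.  35.9] 86.1
green 0
scene
red 0
blue 0
green 245 ztop 0.1597 rect [ 493.3 -281.3] [27.9 25.7] 86.2
```

View pics/w6.png

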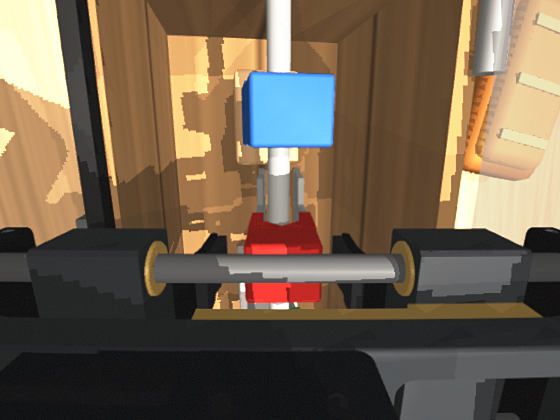

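The bow (283,255) is free between the open fingers and hangs on the bar; brush unmoved. Retreat along the tool axis.

Request:
{"op": "apply_moves", "data": {
  "plan": [
    [[0, 0, -5], [0, 0, 0], -0.38],
    [[0, 0, -15], [0, 0, 0], -0.38],
    [[0, 0, -30], [0, 0, 0], -0.38],
    [[0, 0, -55], [0, 0, 0], -0.38],
    [[0, 0, -95], [0, 0, 0], -0.38],
    [[0, 0, -145], [0, 0, 0], 1],
    [[0, 0, -195], [0, 0, 0], 1],
    [[0, 0, -245], [0, 0, 0], 1],
    [[0, 0, -290], [0, 0, 0], 1],
    [[0, 0, -310], [0, 0, 0], 1],
    [[0, 0, -310], [0, 0, 0], 1]
  ]
}}

```text
t: 13.65
position: [0.4507, -0.2098, 0.412]
tcp_rot: [0.067, 0.729, 0.678, 0.058]
wrist_force: [-0.0, 1.4, 0.2]
gripper_width: 0.0203
grasp_force: 0.0
```

```bash
cat >> m.py <<'E'
from scipy.spatial.transform import Rotation as R
def tomove(p,yaw):   # tool down, tool y at world angle yaw (deg)
    s=sense(); M=R.from_quat(np.roll(s['tcp_rot'],-1)).as_matrix(); a=np.radians(yaw)
    y=np.array([np.cos(a),np.sin(a),0]); z=np.array([0,0,-1.]); T=np.stack([np.cross(y,z),y,z],1)
    print('pos',s['position'],'shift',(M.T@(np.array(p)-s['position'])*1000).round(1),'turn',R.from_matrix(M.T@T).as_rotvec().round(3))
E
python3 - <<'E'
from m import *
for c in ['top','scene']:
    f=grab_frame(c); print(c); heads(f)
    for n in ['tongs','brush','scoop','lid_tab']: print(n,[(np.round(q['location'],4),q['confidence']) for q in spot_point(c,n)[:1]])
s=sense(); print(s['t'],s['gripper_width'])
tomove([.665,-.214,.40],-94.2)
E
```

```text
top
red 216 ztop 0.1621 rect [ 495.3 -210.1] [28.3 32.8] 83.6
blue 210 ztop 0.1595 rect [ 503.4 -139.4] [27.8 32.7] 84.7
green 200 ztop 0.1593 rect [ 492.9 -279.6] [26.9 33.4] 87.6
tongs [(array([ 0.5001, -0.2109,  0.1223]), 0.6)]
brush [(array([ 0.5011, -0.1348,  0.1244]), 0.66)]
scoop [(array([ 0.4972, -0.2758,  0.1217]), 0.71)]
lid_tab [(array([ 0.6335, -0.2136,  0.328 ]), 0.8)]
scene
red 281 ztop 0.1621 rect [ 498.4 -212.1] [28.9 30.3] 87.6
blue 7
green 251 ztop 0.1596 rect [ 493. -281.] [27.6 26.5] 87.0
tongs [(array([ 0.4991, -0.2107,  0.1222]), 0.91)]
brush [(array([ 0.6341, -0.2115,  0.3314]), 0.74)]
scoop [(array([ 0.4911, -0.2799,  0.1204]), 0.69)]
lid_tab []
14.15 0.00035932570306934815
pos [ 0.44984278 -0.20870453  0.40617773] shift [ 10.4 210.9  42.2] turn [ 0.131 -0.133  1.567]
```

Tongs hang at y −210, in the middle of the gap; brush and scoop are within 1 mm of where they were. Now over the lid to its rear side.

Request:
{"op": "apply_moves", "data": {
  "plan": [
    [[0, 20, 4], [0.02, -0.02, 0.14], 1],
    [[10, 211, 42], [0.131, -0.133, 1.567], 1],
    [[10, 211, 42], [0.131, -0.133, 1.567], 1],
    [[10, 211, 42], [0.131, -0.133, 1.567], 1],
    [[10, 211, 42], [0.131, -0.133, 1.567], 1],
    [[10, 211, 42], [0.131, -0.133, 1.567], 1],
    [[10, 211, 42], [0.131, -0.133, 1.567], 1],
    [[10, 211, 42], [0.131, -0.133, 1.567], 1],
    [[10, 211, 42], [0.131, -0.133, 1.567], 1],
    [[10, 211, 42], [0.131, -0.133, 1.567], 1],
    [[10, 211, 42], [0.131, -0.133, 1.567], 1],
    [[10, 211, 42], [0.131, -0.133, 1.567], 1],
    [[10, 211, 42], [0.131, -0.133, 1.567], 1],
    [[10, 211, 42], [0.131, -0.133, 1.567], 1]
  ]
}}

```text
t: 15.55
position: [0.6651, -0.2145, 0.4011]
tcp_rot: [0.001, 0.999, -0.036, 0.001]
wrist_force: [-1.1, 0.1, -0.4]
gripper_width: 0.0005
grasp_force: 0.0
```

```bash
python3 - <<'E'
from m import *
s=sense(); print(s['t'],s['qpos'],s['tcp_rot'])
tomove([.665,-.214,.262],-94.2)
c=np.radians(-4.2); ex=np.array([np.cos(c),np.sin(c)])
f=grab_frame('scene'); P=cloud(f); hsv=cv2.cvtColor(f['frame'],cv2.COLOR_RGB2HSV)
m=(f['z_map']>0)&(hsv[...,0]>6)&(hsv[...,0]<20)&(hsv[...,1]>140)&(P[...,2]>.26)
q=P[m]; x=(q[:,:2]-[.4997,-.2018])@ex; print('orange x rel box',np.percentile(x,[1,50,99]),np.percentile(q[:,2],[1,99]))
heads(f)
E
```

```text
15.55 [-4.71241471e-01  5.06941809e-01  9.22417943e-01 -4.23566380e-04
  1.71037479e+00  1.17142327e+00] [ 5.81912280e-04  9.99352917e-01 -3.59560958e-02  7.53985379e-04]
pos [ 0.66509061 -0.21445942  0.40114334] shift [ -0.3  -0.6 139.1] turn [ 0.001 -0.002  0.001]
orange x rel box [0.10821167 0.13609511 0.20203133] [0.31768283 0.5903566 ]
red 305 ztop 0.1625 rect [ 497.8 -211.9] [27.7 30.6] 83.4
blue 4
green 253 ztop 0.1595 rect [ 493. -281.] [27.7 27. ] 85.8
```

Request:
{"op": "apply_moves", "data": {
  "plan": [
    [[0, 0, 40], [0, 0, 0], 1],
    [[0, 0, 80], [0, 0, 0], 1],
    [[0, 0, 110], [0, 0, 0], 1],
    [[0, 0, 129], [0, 0, 0], 1],
    [[0, 0, 129], [0, 0, 0], 1],
    [[-10, 0, 129], [0, 0, 0], 1],
    [[-18, 0, 129], [0, 0, 0], 1],
    [[-26, 0, 129], [0, 0, 0], 1],
    [[-34, 0, 129], [0, 0, 0], 1],
    [[-42, 0, 129], [0, 0, 0], 1]
  ]
}}

```text
t: 16.6
position: [0.6231, -0.2118, 0.2735]
tcp_rot: [0.001, 0.999, -0.037, 0.002]
wrist_force: [0.6, 0.0, 0.5]
gripper_width: 0.0002
grasp_force: 0.4
```

Request:
{"op": "apply_moves", "data": {
  "plan": [
    [[-8, 0, 0], [0, 0, 0], 1],
    [[-16, 0, 0], [0, 0, 0], 1],
    [[-24, 0, 0], [0, 0, 0], 1],
    [[-32, 0, 0], [0, 0, 0], 1],
    [[-40, 0, 0], [0, 0, 0], 1],
    [[-48, 0, 0], [0, 0, 0], 1],
    [[-53, 0, 0], [0, 0, 0], 1],
    [[-53, 0, 0], [0, 0, 0], 1]
  ]
}}

```text
t: 17.4
position: [0.5697, -0.2076, 0.2722]
tcp_rot: [0.001, 0.999, -0.037, 0.0]
wrist_force: [0.2, -0.8, 0.2]
gripper_width: 0.0004
grasp_force: 0.0
```

```bash
python3 - <<'E'
from m import *
for c in ['scene','top']:
    f=grab_frame(c); save(f,c+'8.png'); print([(np.round(q['location'],4),q['confidence']) for q in spot_point(c,'lid_tab')])
print(sense()['wrist_force'])
E
```

```text
[]
[]
[-0.31984184  0.90480193  0.39222218]
```

Request:
{"op": "apply_moves", "data": {
  "plan": [
    [[0, 0, 0], [0, 0, 0], 1],
    [[0, 0, 0], [0, 0, 0], 1],
    [[0, 0, 0], [0, 0, 0], 1],
    [[0, 0, 0], [0, 0, 0], 1],
    [[0, 0, 0], [0, 0, 0], 1],
    [[0, 0, 0], [0, 0, 0], 1],
    [[0, 0, 0], [0, 0, 0], 1],
    [[0, 0, 0], [0, 0, 0], 1],
    [[0, 0, 0], [0, 0, 0], 1],
    [[0, 0, -20], [0, 0, 0], 1],
    [[0, 0, -50], [0, 0, 0], 1],
    [[50, 0, -90], [0, 0, 0], 1],
    [[100, 0, -100], [0, 0, 0], 1],
    [[150, 0, -100], [0, 0, 0], 1],
    [[150, 0, -100], [0, 0, 0], 1]
  ]
}}

```text
t: 19.1
position: [0.7241, -0.2187, 0.3714]
tcp_rot: [0.001, 0.999, -0.036, 0.002]
wrist_force: [0.4, -0.7, -0.8]
gripper_width: 0.0005
grasp_force: 0.0
```

```bash
python3 - <<'E'
from m import *
for c in ['scene','top']:
    f=grab_frame(c); print([(np.round(q['location'],4),q['confidence']) for q in spot_point(c,'lid_tab')]); heads(f)
    if c=='scene': cv2.imwrite('pics/s9.png',cv2.resize(f['frame'][100:400,0:400,::-1],None,fx=2,fy=2))
    P=cloud(f); hsv=cv2.cvtColor(f['frame'],cv2.COLOR_RGB2HSV)
    m=(f['z_map']>0)&(hsv[...,0]>6)&(hsv[...,0]<20)&(hsv[...,1]>170)&(P[...,2]>.175)&(P[...,2]<.36)&(P[...,1]<-.1)&(P[...,1]>-.32)&(P[...,0]<.6)
    q=P[m]; print(c,len(q),np.percentile(q,[2,50,98],axis=0).round(4) if len(q) else '')
print(sense()['t'],sense()['position'])
E
```

```text
[(array([ 0.4099, -0.1949,  0.2018]), 0.87)]
red 0
blue 0
green 0
scene 408 [[ 0.3967 -0.2263  0.1985]
 [ 0.4074 -0.2049  0.2016]
 [ 0.4237 -0.1692  0.2042]]
[]
red 0
blue 0
green 0
top 0 
19.3 [ 0.71951098 -0.21850064  0.37164987]
```

View pics/s9.png

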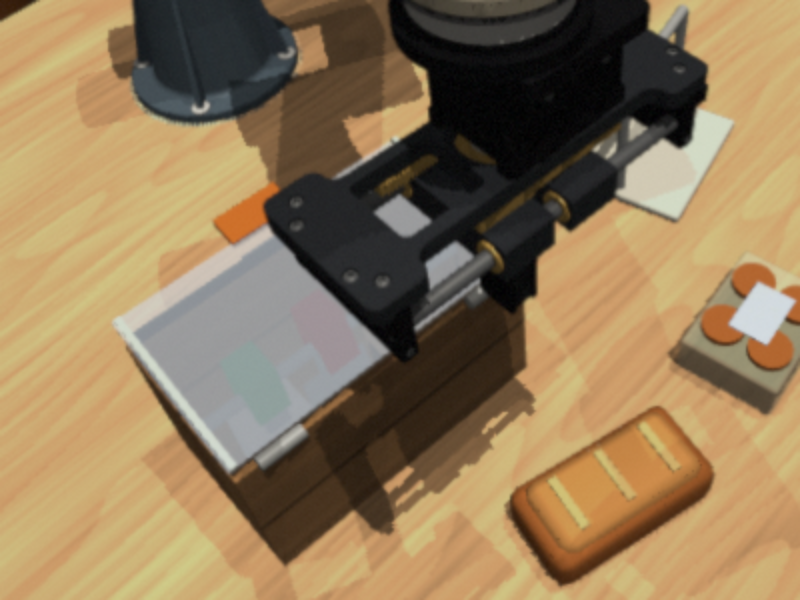

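Lid is down (tab at (245,212)), maybe still settling. Moving above the tab, then re-measuring.

Request:
{"op": "apply_moves", "data": {
  "plan": [
    [[-40, 0, 0], [0, 0, 0], 1],
    [[-90, 0, 0], [0, 0, 0], 1],
    [[-140, 0, 0], [0, 0, 0], 1],
    [[-190, 0, 0], [0, 0, 0], 1],
    [[-240, 0, 20], [0, 0, 0], 1],
    [[-290, 0, 40], [0, 0, 0], 1],
    [[-314, 0, 70], [0, 0, 0], 1],
    [[-314, 0, 100], [0, 0, 0], 1],
    [[-314, 0, 130], [0, 0, 0], 1],
    [[-314, 0, 130], [0, 0, 0], 1],
    [[-314, 0, 130], [0, 0, 0], 1]
  ]
}}

```text
t: 20.4
position: [0.4065, -0.1957, 0.2428]
tcp_rot: [0.001, 0.999, -0.037, 0.001]
wrist_force: [0.5, -0.3, 0.6]
gripper_width: 0.0007
grasp_force: 0.0
```

```bash
cat >> m.py <<'E'
def tab(c='scene'):
    f=grab_frame(c); P=cloud(f); hsv=cv2.cvtColor(f['frame'],cv2.COLOR_RGB2HSV)
    m=(f['z_map']>0)&(hsv[...,0]>6)&(hsv[...,0]<20)&(hsv[...,1]>170)&(P[...,2]>.165)&(P[...,2]<.36)&(P[...,1]<-.1)&(P[...,1]>-.32)&(P[...,0]<.46)
    q=P[m]; print(c,len(q),np.percentile(q,[2,50,98],axis=0).round(4).tolist() if len(q) else '')
    return f
E
python3 - <<'E'
from m import *
tab('scene'); tab('wrist'); tab('top')
s=sense(); print(s['t'],s['position'],s['qpos'],s['wrist_force'])
for c in ['scene','wrist']: print(spot_point(c,'lid_tab')[:1])
E
```

```text
scene 527 [[0.3937, -0.2267, 0.1817], [0.4087, -0.1987, 0.1842], [0.4236, -0.1686, 0.3019]]
wrist 2464 [[0.3946, -0.2246, 0.1824], [0.4096, -0.1962, 0.1842], [0.4248, -0.1675, 0.3427]]
top 8 [[0.3761, -0.166, 0.3513], [0.3838, -0.161, 0.3573], [0.4445, -0.1554, 0.3594]]
20.55 [ 0.40811095 -0.19658937  0.24366692] [-6.96514434e-01  2.30781197e-01  1.79157112e+00  7.56304711e-05
  1.11308219e+00  9.47443339e-01] [ 0.20813417  1.21233871 -0.93617459]
[{'location': [0.4086, -0.1961, 0.1834], 'confidence': 0.95}]
[{'location': [0.4063, -0.1996, 0.1796], 'confidence': 0.6}]
```

Tab at (0.409, −0.197), z 0.184 as stated. Press down in steps.

Request:
{"op": "apply_moves", "data": {
  "plan": [
    [[0, 0, 35], [0, 0, 0], 1],
    [[0, 0, 65], [0, 0, 0], 1],
    [[0, 0, 77], [0, 0, 0], 1],
    [[0, 0, 82], [0, 0, 0], 1],
    [[0, 0, 85], [0, 0, 0], 1],
    [[0, 0, 88], [0, 0, 0], 1],
    [[0, 0, 90], [0, 0, 0], 1],
    [[0, 0, 90], [0, 0, 0], 1]
  ]
}}

```text
t: 21.45
position: [0.408, -0.1964, 0.1523]
tcp_rot: [0.001, 0.999, -0.037, 0.002]
wrist_force: [0.3, -0.2, -0.3]
gripper_width: 0.0005
grasp_force: 0.0
```

```bash
python3 - <<'E'
from m import *
f=tab('scene'); tab('wrist'); s=sense(); print(s['position'],s['wrist_force'],s['tau'])
P=cloud(f); g=f['frame'].max(-1)
m=(f['z_map']>0)&(g<70)&(abs(P[...,0]-.408)<.03)&(abs(P[...,1]+.1966)<.03)&(P[...,2]>.15)&(P[...,2]<.24)
print('finger z',m.sum(),np.percentile(P[m][:,2],[0,2,10]) if m.sum() else '')
E
```

```text
scene 430 [[0.3866, -0.2313, 0.1738], [0.4117, -0.2062, 0.1766], [0.4364, -0.167, 0.3153]]
wrist 596 [[0.4128, -0.2746, 0.1748], [0.4212, -0.1972, 0.1762], [0.4467, -0.1613, 0.2729]]
[ 0.40779603 -0.19628524  0.15225758] [-0.4845572  -0.55252352 -0.08718169] [ 5.06141310e-03 -3.14540219e+01 -1.25244132e+01  5.72171831e-02
 -5.31535631e-02  1.82020667e-04]
finger z 527 [0.17247839 0.17385268 0.17505028]
```

Request:
{"op": "apply_moves", "data": {
  "plan": [
    [[0, 0, 1], [0, 0, 0], 1],
    [[0, 0, 2], [0, 0, 0], 1],
    [[0, 0, 3], [0, 0, 0], 1],
    [[0, 0, 3], [0, 0, 0], 1]
  ]
}}

```text
t: 21.95
position: [0.4077, -0.1963, 0.1498]
tcp_rot: [0.001, 0.999, -0.037, 0.001]
wrist_force: [-1.2, 0.5, 8.7]
gripper_width: 0.0002
grasp_force: 4.2
```

```bash
python3 - <<'E'
from m import *
tab('scene'); tab('wrist'); s=sense(); print(s['position'],s['wrist_force'])
E
```

```text
scene 401 [[0.3882, -0.2275, 0.1712], [0.4104, -0.2064, 0.1745], [0.4335, -0.1667, 0.3006]]
wrist 548 [[0.4172, -0.2726, 0.1727], [0.4211, -0.1972, 0.1743], [0.4466, -0.1526, 0.2706]]
[ 0.40773468 -0.19633827  0.14987735] [-1.38617657  0.8326006   8.39273292]
```

Seal pushes with 8.5 N, tab at 0.1743; about 2 mm more is needed.

Request:
{"op": "apply_moves", "data": {
  "plan": [
    [[0, 0, 1], [0, 0, 0], 1],
    [[0, 0, 2], [0, 0, 0], 1],
    [[0, 0, 2.5], [0, 0, 0], 1],
    [[0, 0, 2.5], [0, 0, 0], 1],
    [[0, 0, 2.5], [0, 0, 0], 1]
  ]
}}

```text
t: 22.55
position: [0.4077, -0.1963, 0.1478]
tcp_rot: [0.001, 0.999, -0.037, 0.001]
wrist_force: [-2.1, 0.9, 12.1]
gripper_width: 0.0003
grasp_force: 6.2
```

```bash
python3 - <<'E'
from m import *
tab('scene'); tab('wrist'); s=sense(); print(s['position'],s['wrist_force'])
E
```

```text
scene 414 [[0.3866, -0.2326, 0.1699], [0.4108, -0.2069, 0.1728], [0.435, -0.1662, 0.3092]]
wrist 550 [[0.4172, -0.2252, 0.171], [0.4212, -0.1972, 0.1725], [0.4464, -0.1579, 0.2679]]
[ 0.40767673 -0.19633116  0.14784034] [-2.39151613  1.18181688 13.50943325]
```

Request:
{"op": "apply_moves", "data": {
  "plan": [
    [[0, 0, 0.8], [0, 0, 0], 1],
    [[0, 0, 0.8], [0, 0, 0], 1],
    [[0, 0, -5], [0, 0, 0], 1],
    [[0, 0, -30], [0, 0, 0], 1],
    [[0, 0, -80], [0, 0, 0], 1],
    [[0, 0, -130], [0, 0, 0], 1],
    [[0, 0, -180], [0, 0, 0], 1],
    [[0, 100, -200], [0, 0, 0], 1],
    [[0, 100, -200], [0, 0, 0], 1],
    [[0, 100, -200], [0, 0, 0], 1],
    [[0, 100, -200], [0, 0, 0], 1]
  ]
}}

```text
t: 23.75
position: [0.3992, -0.2961, 0.3462]
tcp_rot: [0.0, 0.999, -0.038, 0.001]
wrist_force: [0.3, 0.2, -1.1]
gripper_width: 0.0005
grasp_force: 0.0
```

```bash
python3 - <<'E'
from m import *
f=tab('scene'); tab('wrist'); s=sense(); print(s['t'],s['position'],s['wrist_force'])
t=grab_frame('top')
for c in ['scene','top']:
    for n in ['tongs','brush','scoop','lid_tab','loaf','pack']: print(c,n,[(np.round(q['location'],3),q['confidence']) for q in spot_point(c,n)[:1]])
cv2.imwrite('pics/s10.png',cv2.resize(f['frame'][130:390,30:380,::-1],None,fx=2.2,fy=2.2))
E
```

```text
scene 467 [[0.3934, -0.2261, 0.1739], [0.408, -0.199, 0.1762], [0.422, -0.1691, 0.1784]]
wrist 1091 [[0.3952, -0.2252, 0.1746], [0.4096, -0.1934, 0.1761], [0.4224, -0.1675, 0.1776]]
23.85 [ 0.39910842 -0.29403211  0.34565665] [ 0.4883853  -0.09422337 -0.67979   ]
scene tongs []
scene brush []
scene scoop [(array([ 0.502,  0.238, -0.   ]), 0.73)]
scene lid_tab [(array([ 0.41 , -0.198,  0.175]), 0.58)]
scene loaf [(array([ 0.737, -0.123,  0.001]), 0.68)]
scene pack [(array([0.737, 0.098, 0.   ]), 0.63)]
top tongs []
top brush []
top scoop [(array([ 0.582, -0.202,  0.167]), 0.47)]
top lid_tab [(array([ 0.404, -0.195,  0.172]), 0.72)]
top loaf [(array([ 0.738, -0.125,  0.001]), 0.68)]
top pack [(array([ 0.732,  0.092, -0.   ]), 0.84)]
```

View pics/s10.png

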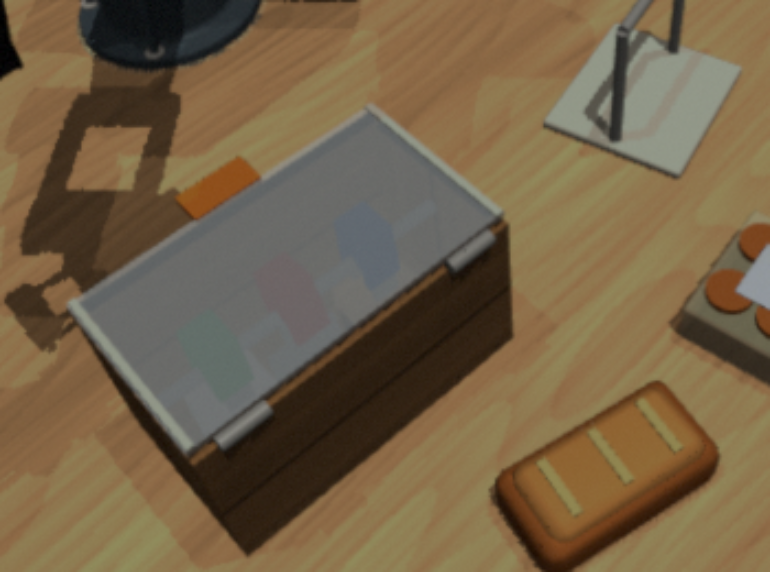

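Lid shut, tab (220,187) resting at about 0.176 by itself (unlatched it read 0.184); green, red and blue heads hang evenly under the lid; loaf and pack unmoved.

```bash
python3 -c "
from rig import *
print(hand_in())"
```

```text
the job is handed in; nothing more can be done
None
```

The job is handed in: the tongs hang on the bar midway between the brush and the scoop, neither of which shifted, the lid is latched and holding by itself, and the loaf and pack are where they were.

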